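# Stand the tipped sample doors back in the drying rack

## Robot

A 7-joint arm with a two-finger parallel gripper is mounted at the origin on a cart in front of the work surface, level with it; the furniture and walls round the work are solid. World frame = base frame: x ahead of the robot, y to its left, z up, the work surface at z = 0. Lengths are in m, angles in rad, forces in N, time in s.
With the tool pointing down it reaches from about 0.425 to 0.825 m from the base axis. Payload 3.6 kg.
Tool frame: the origin (TCP) lies at the very end of the fingers, on their centre line; the grasp point (between the pads) lies 19 mm behind it; z points along the fingers, y is the line along which they close (so a half turn about z gives the same grasp; the last joint's range is limited). The gripper opens to 93 mm and grips with 3 to 60 N. Pads are 15 mm wide; open, the fingers measure 128 mm over their backs; the gripper's body (75 mm by 188 mm) begins 65 mm behind the grasp point.
Start: joints at [1.095, 0.615, -0.013, 1.423, 0.008, 1.103, -0.04], TCP at [0.283, -0.585, 0.219] pointing down, gripper open.
Joint ranges: [-3.12, 3.12], [-0.3, 2.06], [-1.34, 1.32], [0.26, 2.42], [-1.36, 4.5], [0.01, 1.98], [-2.84, 2.84]. Speed limits (rad/s): [2.79, 2.79, 3.14, 3.14, 3.14, 3.14, 3.14].

## Interface

Orientations are given as [roll, pitch, yaw] about the fixed x, y, z axes, in that order (R = Rz(yaw) Ry(pitch) Rx(roll)).
In Python, from workcell import robot gives the robot as it stands.
- The arm moves only by the tool jog_arm, called after "Call:" in YAML: its name, and indented under it one key for each argument. Schema: {"type":"object","properties":{"motion":{"type":"array","items":{"type":"array","items":{"type":"number"},"minItems":5,"maxItems":5},"minItems":1,"maxItems":8},"grip_n":{"type":"number"},"only":{"type":"string"},"quiet":{"type":"boolean"},"lines":{"type":"string"}},"required":["motion"],"additionalProperties":false}. motion is a list of rows, 1 to 8 of them, each of 5 numbers: dx, dy, dz in m, then a turn about the tool's z in rad, then the opening from 0.0 (shut) to 1.0 (fully open); each row is the pose to reach, as a shift and turn from the pose commanded when the call began, along the tool's axes at that moment; what a row does not reach only later rows make up. A row lasts 1/8 s, in which the tool goes at most 0.0625 m and 0.188 rad, less where a joint would pass 70% of its speed; a pose out of reach is approached as far as the arm can. The fingers move at their own pace and stop on an object; grip_n is the grip in N (left out, the last holds). Time passes only in rows, so rows that do not move let the fingers close. The tool returns the time, the measured TCP pose, the force, the opening and the grip force at its end. only (a regular expression) keeps the lines of the reply that match it, lines (a string "A,B") keeps lines A to B, and quiet returns only ok. Input that does not fit is refused with a message, and nothing moves.
- robot.get_obs(): the state, without advancing time (a new reading comes with each control period).
- robot.capture(name): name is "scene" or "side" or "wrist"; returns a dict with "pixels" (420x560x3 uint8, red, green, blue), "depth" (420x560 float32, m along the optical axis (not along the pixel's ray), 0 where there is no reading), "mtx" (3x3 intrinsics, pixels), "rvec" (rotation vector, rad) and "tvec" (3), from world to camera coordinates, as OpenCV has them. Camera axes: x right, y down, z forward; pixel columns grow to the right and rows downward; lengths in m; the calibration is good to about 2 mm. A picture is of the moment at which its call begins.
- robot.sign_off(): hands the job in; it is judged then, once.
The state is a dict: "t": time; "joints": joint angles; "qd": joint speeds; "effort": joint torques, N m; "position": TCP position; "tcp_rot": TCP orientation; "ft_force": force on the tool from outside, world axes, zero at the start; "ft_torque": the same for the moment, N m; "gripper_width": opening from 0.0 (shut) to 1.0 (fully open); "grip_force": force on a finger pad.
Only numpy, scipy, OpenCV 4.12 (cv2) and the standard library are available. Lean on these libraries where they do the work, as an engineer would, in place of code of your own. Each camera call takes 0.05 s, during which the arm holds its last target. There are 200 camera calls.

## Task

Two of the three small sample doors in the drying rack, the white and the green one, have tipped forward. Push each of them back up with the fingertips until it leans back on its rear pins like the blue one, keeping its bottom edge in its place in the rack: do not lift or carry any door. Leave the blue door standing as it is and do not shift the other things on the table.

Things in the scene. Friction and masses are not known exactly. Their poses are not given: they have to be found in the camera images.
- rack: fixed drying rack: plywood base 130 (x) by 400 (y) by 18 mm; origin at the centre of its underside, on the table; x points to its rear (away from the robot), y to its left along the row. Three bays side by side at y = +125, 0, -125 mm, one door in each; which is where varies. Doors stand on the base with the bottom edge near x = 0
- rack_mid (a point): point on top of the rack's base in the middle bay. Pins in each bay, 32 mm either side of its middle: two long steel ones behind (100 mm, leaning back 12 degrees) and two short in front (58 mm, leaning forward 35 degrees, tips 66 mm above the table). Between them the door's bottom edge is kept in place
- door_white: small framed sample door, white: loose board 12 mm thick (x), 100 wide (y), 130 tall (z), 0.11 to 0.22 kg. Origin: middle of its bottom edge; z runs up the board, x is normal to it, to the rack's rear. Starts tipped forward (towards the robot) about 40 degrees, lying on the tips of its bay's short front pins. It pivots on its bottom edge; past upright it falls back by itself on the rear pins.
- door_white_top (a point): centre of the top edge of the white sample door (middle of its thickness), 130 mm up the board from its bottom edge. While tipped forward it is about 123 mm above the table and 80 mm in front of the rack's middle line (rack x negative)
- door_green: small framed sample door, green: loose board 12 mm thick (x), 100 wide (y), 130 tall (z), 0.11 to 0.22 kg. Origin: middle of its bottom edge; z runs up the board, x is normal to it, to the rack's rear. Starts tipped forward (towards the robot) about 40 degrees, lying on the tips of its bay's short front pins. It pivots on its bottom edge; past upright it falls back by itself on the rear pins.
- door_green_top (a point): centre of the top edge of the green sample door (middle of its thickness), 130 mm up the board from its bottom edge. While tipped forward it is about 123 mm above the table and 80 mm in front of the rack's middle line (rack x negative)
- door_blue: small framed sample door, blue: loose board 12 mm thick (x), 100 wide (y), 130 tall (z), 0.11 to 0.22 kg. Origin: middle of its bottom edge; z runs up the board, x is normal to it, to the rack's rear. Starts as all should stand: leaning back about 12 degrees on its bay's two long rear pins.
- door_blue_top (a point): centre of the top edge of the blue sample door (middle of its thickness), 130 mm up the board from its bottom edge
- tin_lid: blue round tin lid, 83 mm across, 7 mm high, lying in front; loose, not part of the job; origin at the centre of its underside
- masking_tape: roll of masking tape lying flat, 95 mm across, 25 mm high, in front of the rack; loose, not part of the job; origin at the centre of its underside
- mug: beige mug, 84 mm across without its handle, 91 mm high, front right; loose, not part of the job; origin at the centre of its underside
- spice_jar: spice jar with yellow cap, 42 mm across, 96 mm high, behind the rack; loose, not part of the job; origin at the centre of its underside
- sanding_block: brown sanding block, 61x100x27 mm, in front of the rack; loose, not part of the job; origin at the centre of its underside
- brush2: flat paint brush with red handle, 198 mm long, 12 mm high, lying at the left; loose, not part of the job; origin at the centre of its underside

How it is judged:
By the outcome, as a careful person would: the job done as asked, in the order asked, and still so for the second after the job is handed in, with the robot touching nothing.
It also fails if it takes over 48 s, if anything falls off the work surface, if the arm or the gripper's body presses on something with over 40 N, if the wrist force passes 120 N, or if a joint passes its speed limit or range.

## Working session

There is one attempt and no reset: what is moved stays moved. The work goes in short steps, Python scripts to look and compute and a tool call to move; the robot and the scene stay as the last step left them, time stands still between calls to the robot, and variables do not carry over. Pictures are saved under pics/ and viewed, at most 10 in all, crops included, and the job is handed in when it is done.

```bash
ls; mkdir -p pics
```

Create h.py:
```python
import numpy as np,cv2
from workcell import robot
def cap(n,f=None):
    c=robot.capture(n)
    if f: cv2.imwrite('pics/'+f,c['pixels'][:,:,::-1])
    c['R']=cv2.Rodrigues(np.array(c['rvec'],float))[0]; c['t']=np.array(c['tvec'],float).ravel(); return c
def pt(c,u,v,z=None):
    r=np.linalg.inv(c['mtx'])@[u,v,1.]; o=-c['R'].T@c['t']; d=c['R'].T@r
    if z is None: return o+d*c['depth'][int(v),int(u)]
    return o+d*(z-o[2])/d[2]
def cloud(c):
    v,u=np.mgrid[:420,:560]; r=np.stack([u,v,np.ones_like(u)],-1)@np.linalg.inv(c['mtx']).T
    return (r*c['depth'][...,None]-c['t'])@c['R']
```

Run:
```python
from h import *
a=cap('scene','s.png');b=cap('side','d.png')
cv2.imwrite('pics/both.png',cv2.resize(np.hstack([a['pixels'],b['pixels']])[:,:,::-1],(800,300)))
for c in(a,b): print(-c['R'].T@c['t'], c['R'][2])
print(robot.get_obs())
```

```text
pics
workcell.py
[-0.42385689  0.68914671  0.85504105] [ 0.68561386 -0.49725579 -0.53166749]
[-0.19620767  0.99397282  0.96022063] [ 0.50327039 -0.65344016 -0.56545104]
{'t': 0.1, 'joints': array([ 1.09450214,  0.61582962, -0.01261131,  1.42474028,  0.00811004,
        1.10343324, -0.04039938]), 'qd': array([ 0.00069386, -0.00224684,  0.00012272, -0.00457981, -0.00069852,
        0.00123204, -0.00030716]), 'effort': array([ 1.22994006e-03, -4.60044444e+01,  2.10192231e-01, -1.66245353e+01,
       -6.11333759e-02,  1.69045228e-02,  8.54680457e-05]), 'position': array([ 0.28229584, -0.58469206,  0.2175919 ]), 'tcp_rot': array([-3.13923292e+00,  4.23774922e-05,  4.49860627e-01]), 'ft_force': array([ 0.1606844 ,  0.35215533, -0.82632858]), 'ft_torque': array([-0.04036866, -0.01039941, -0.01268875]), 'grip_force': 0.0, 'gripper_width': 0.9970396870149657}
```

View pics/s.png

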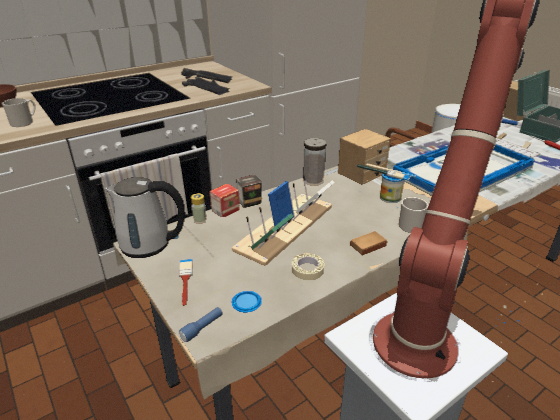

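View pics/d.png

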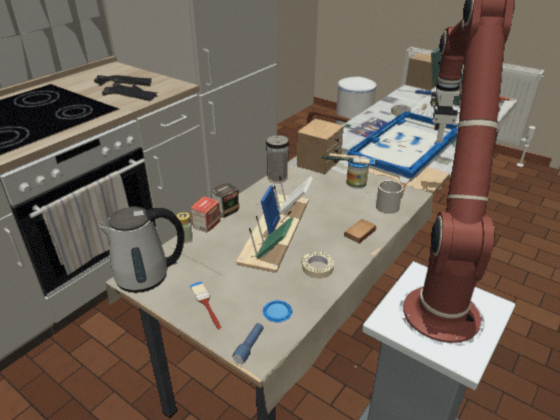

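The pictures show the green door in the left bay (scene ≈ (265,235)), blue in the middle (≈ (280,203)) and white in the right bay (≈ (317,197)). I'll zoom in on the rack next.

Run:
```python
from h import *
a=cv2.imread('pics/s.png')[160:280,220:350];b=cv2.imread('pics/d.png')[160:280,220:350]
cv2.imwrite('pics/z.png',cv2.resize(np.hstack([a,b]),(780,360),interpolation=2))
for n in('scene','side'):
    c=cap(n);P=cloud(c);x=c['pixels'].astype(int);h=cv2.cvtColor(c['pixels'],cv2.COLOR_RGB2HSV)
    roi=np.zeros((420,560),bool);roi[160:270,225:345]=1
    r,g,bl=x[...,0],x[...,1],x[...,2]
    for nm,m in dict(green=(g>r+20)&(g>=bl),blue=(bl>r+50),white=(x.min(-1)>170)&(x.max(-1)-x.min(-1)<25)).items():
        m=m&roi&(P[...,2]>.01)&(P[...,2]<.3)
        k,l,s,_=cv2.connectedComponentsWithStats(m.astype(np.uint8));i=1+s[1:,4].argmax();q=P[l==i]
        print(n,nm,s[i],np.percentile(q,[3,50,97],0).round(3).tolist())
    m=roi&(h[...,1]>60)&(h[...,0]>8)&(h[...,0]<25)&(abs(P[...,2]-.018)<.008)
    m=cv2.morphologyEx(m.astype(np.uint8),cv2.MORPH_OPEN,np.ones((2,2)));k,l,s,_=cv2.connectedComponentsWithStats(m)
    q=P[m>0][:,:2].astype(np.float32);print('base',len(q),cv2.minAreaRect(q),cv2.boxPoints(cv2.minAreaRect(q)).round(3).tolist())
```

```text
scene green [251 214  42  35 178] [[0.446, 0.021, 0.034], [0.468, 0.099, 0.121], [0.519, 0.134, 0.128]]
scene blue [268 181  25  44 675] [[0.567, -0.064, 0.045], [0.589, -0.017, 0.1], [0.61, 0.025, 0.149]]
scene white [318 181  16  14  62] [[0.531, -0.213, 0.12], [0.546, -0.17, 0.125], [0.565, -0.129, 0.128]]
base 1875 ((0.2990831732749939, 0.25970402359962463), (0.39102426171302795, 1.635650873184204), 45.843753814697266) [[-0.42399999499320984, 0.6890000104904175], [0.75, -0.44999998807907104], [1.0219999551773071, -0.17000000178813934], [-0.1509999930858612, 0.9700000286102295]]
side green [257 218  35  40 400] [[0.452, 0.034, 0.033], [0.496, 0.087, 0.083], [0.546, 0.134, 0.126]]
side blue [261 185  18  48 377] [[0.565, -0.053, 0.038], [0.586, -0.008, 0.091], [0.613, 0.027, 0.149]]
side white [281 177  32  33 241] [[0.538, -0.209, 0.032], [0.583, -0.161, 0.088], [0.635, -0.111, 0.127]]
base 1169 ((0.38414275646209717, 0.3228209614753723), (0.3571608364582062, 1.7382291555404663), 29.239057540893555) [[-0.19599999487400055, 0.9940000176429749], [0.652999997138977, -0.5230000019073486], [0.9639999866485596, -0.3479999899864197], [0.11500000208616257, 1.1679999828338623]]
```

View pics/z.png

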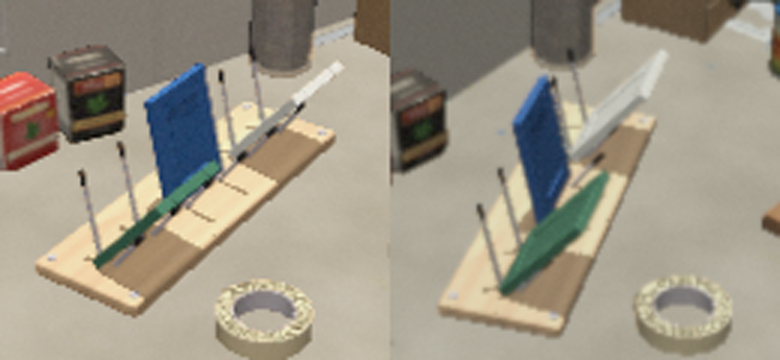

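The zoom shows the green door in the left bay with its top edge at zoom ≈ (215,165)–(607,175), white in the right bay with its top at ≈ (340,65), and both rack front corners clear. Next I'll cast the rack corners onto z = 18 mm and fit the door top edges.

Run:
```python
from h import *
C={n:cap(n) for n in('scene','side')}
Z={'scene':[(38,262),(138,303),(335,138)],'side':[(440,303),(560,322),(656,116)]}
for n,c in C.items():
    p=np.array([pt(c,(u-(390 if n=='side' else 0))/3+219.7,v/3+159.7,.018) for u,v in Z[n]])
    e=p[2]-p[1];x=np.array([-e[1],e[0],0])*1;x=-x if x[0]<0 else x; x/=np.linalg.norm(x)
    print(n,p[:,:2].round(3).tolist(),'len',np.linalg.norm(e).round(3),np.linalg.norm(p[1]-p[0]).round(3),'yaw',np.degrees(np.arctan2(x[1],x[0])).round(1),'mid',((p[1]+p[2])/2+x*.065).round(3))
# whole door clouds, both views, top band
P=np.concatenate([np.concatenate([cloud(c),c['pixels'].astype(float)],-1)[160:270,225:345].reshape(-1,6) for c in C.values()])
p,r,g,b=P[:,:3],P[:,3],P[:,4],P[:,5]
top=(p[:,2]>.105)&(p[:,2]<.145)&(p[:,0]<.56+.0)&(p[:,0]>.4)
for nm,m in dict(green=top&(g>r+15)&(p[:,1]>0),white=top&(p[:,1]<-.08)&(abs(r-b)<40)&(r>120)).items():
    q=p[m];print(nm,len(q),q[:,2].max().round(3),cv2.minAreaRect(q[:,:2].astype(np.float32)),np.percentile(q,[2,50,98],0).round(3).tolist(),cv2.boxPoints(cv2.minAreaRect(q[:,:2].astype(np.float32))).round(3).tolist())
```

```text
scene [[0.568, 0.177], [0.454, 0.13], [0.576, -0.228]] len 0.378 0.124 yaw 18.9 mid [ 0.576 -0.028  0.018]
side [[0.57, 0.179], [0.456, 0.13], [0.588, -0.238]] len 0.391 0.124 yaw 19.8 mid [ 0.583 -0.032  0.018]
green 255 0.13 ((0.47130268812179565, 0.066611647605896), (0.02843238040804863, 0.10844185203313828), 19.682863235473633) [[0.447, 0.019, 0.106], [0.464, 0.074, 0.122], [0.491, 0.116, 0.128]] [[0.4399999976158142, 0.11299999803304672], [0.47600001096725464, 0.010999999940395355], [0.503000020980835, 0.019999999552965164], [0.4659999907016754, 0.12200000137090683]]
white 162 0.13 ((0.5542295575141907, -0.16138209402561188), (0.027648376300930977, 0.09388893097639084), 20.33484649658203) [[0.531, -0.203, 0.106], [0.544, -0.145, 0.122], [0.559, -0.118, 0.129]] [[0.5249999761581421, -0.12200000137090683], [0.5580000281333923, -0.20999999344348907], [0.5839999914169312, -0.20100000500679016], [0.5509999990463257, -0.11299999803304672]]
```

Run:
```python
from h import *
for n,L in dict(scene=[(413,202),(392,178),(380,175),(368,243)],side=[(389,187),(357,165),(345,157)]).items():
    c=cap(n)
    for u,v in L: print(n,u,v,pt(c,u,v).round(3))
```

```text
scene 413 202 [ 0.369 -0.405  0.074]
scene 392 178 [ 0.503 -0.443  0.094]
scene 380 175 [ 0.657 -0.555  0.005]
scene 368 243 [ 0.334 -0.169  0.026]
side 389 187 [ 0.363 -0.412  0.063]
side 357 165 [ 0.51  -0.44   0.091]
side 345 157 [ 0.568 -0.451  0.101]
```

Call:
jog_arm:
  motion:
    - [0.046, -0.0325, 0, 0.014, 0]
    - [0.092, -0.065, 0, 0.028, 0]
    - [0.138, -0.0975, 0, 0.042, 0]
    - [0.184, -0.13, 0, 0.056, 0]
  grip_n: 20

```text
t: 0.9
position: [0.3927, -0.3867, 0.2189]
tcp_rot: [3.141, -0.001, 0.393]
ft_force: [0.8, -0.1, -0.2]
gripper_width: 0.622
grip_force: 0.0
```

Call:
jog_arm:
  motion:
    - [0.043, -0.035, 0, 0.013, 0]
    - [0.086, -0.07, 0, 0.026, 0]
    - [0.13, -0.105, 0.02, 0.04, 0]
    - [0.173, -0.14, 0.04, 0.053, 0]
    - [0.173, -0.14, 0.08, 0.053, 0]
    - [0.173, -0.14, 0.124, 0.053, 0]
    - [0.173, -0.14, 0.124, 0.053, 0]
  grip_n: 20

```text
t: 1.78
position: [0.4955, -0.1916, 0.0922]
tcp_rot: [-3.137, 0.006, 0.341]
ft_force: [-0.2, 0.2, -0.1]
gripper_width: 0.005
grip_force: 0.0
```

Run:
```python
from h import *
a=cap('scene')['pixels'][140:290,210:360];b=cap('side')['pixels'][140:290,210:360]
cv2.imwrite('pics/p1.png',cv2.resize(np.hstack([a,b])[:,:,::-1],(800,400),interpolation=2))
```

```text
(no output)
```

View pics/p1.png

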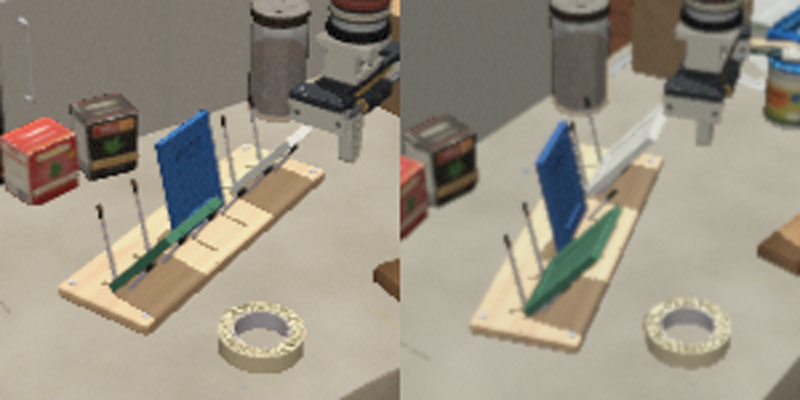

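The finger stands just in front of the white door's top edge (left half ≈ (350,150), door top ≈ (305,130)), level with its middle. I'll push along tool x.

Call:
jog_arm:
  motion:
    - [0.015, 0, 0, 0, 0]
    - [0.03, 0, 0, 0, 0]
    - [0.043, 0, 0, 0, 0]
    - [0.056, 0, 0, 0, 0]
    - [0.069, 0, 0, 0, 0]
    - [0.082, 0, 0, 0, 0]
    - [0.092, 0, 0, 0, 0]
    - [0.1, 0, 0, 0, 0]

```text
t: 2.88
position: [0.5927, -0.1588, 0.0945]
tcp_rot: [-3.141, -0.0, 0.341]
ft_force: [0.2, 0.4, -0.5]
gripper_width: 0.005
grip_force: 0.0
```

Run:
```python
from h import *
a=cap('scene')['pixels'][140:290,210:360];b=cap('side')['pixels'][140:290,210:360]
cv2.imwrite('pics/p2.png',cv2.resize(np.hstack([a,b])[:,:,::-1],(800,400),interpolation=2))
```

```text
(no output)
```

View pics/p2.png

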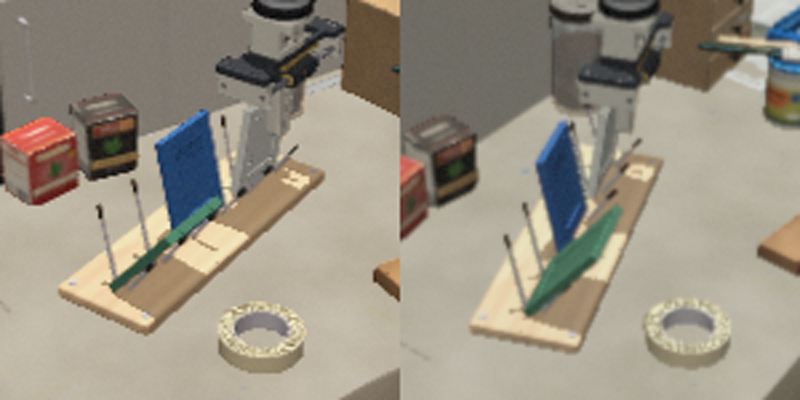

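White is nearly upright with the finger against it (left half ≈ (262,130)). I'll continue gently.

Call:
jog_arm:
  motion:
    - [0.006, 0, 0, 0, 0]
    - [0.012, 0, 0, 0, 0]
    - [0.018, 0, 0, 0, 0]
    - [0.024, 0, 0, 0, 0]
    - [0.028, 0, 0, 0, 0]
    - [0.028, 0, 0, 0, 0]

```text
t: 3.72
position: [0.6188, -0.1495, 0.0946]
tcp_rot: [-3.142, -0.0, 0.341]
ft_force: [0.6, 0.5, 0.6]
gripper_width: 0.005
grip_force: 0.0
```

Run:
```python
from h import *
a=cap('scene')['pixels'][140:290,210:360];b=cap('side')['pixels'][140:290,210:360]
cv2.imwrite('pics/p3.png',cv2.resize(np.hstack([a,b])[:,:,::-1],(800,400),interpolation=2))
```

```text
(no output)
```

View pics/p3.png

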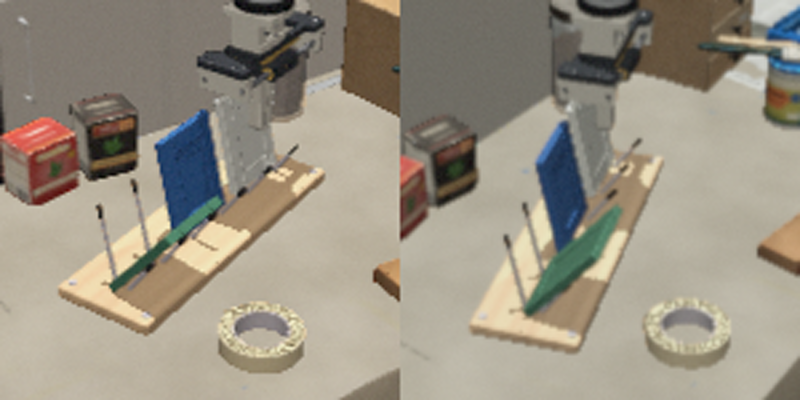

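White now leans back like blue (tops ≈ (240,95) and (185,120)). I'll back off a little and check its lean from the point cloud.

Call:
jog_arm:
  motion:
    - [-0.01, 0, 0, 0, 0]
    - [-0.02, 0, 0, 0, 0]
    - [-0.03, 0, 0, 0, 0]
    - [-0.07, 0, 0, 0, 0]
    - [-0.11, 0, 0, 0, 0]

```text
t: 4.45
position: [0.5133, -0.1871, 0.0947]
tcp_rot: [3.141, -0.0, 0.341]
ft_force: [-1.4, -0.3, -0.5]
gripper_width: 0.006
grip_force: 0.0
```

Create lean.py:
```python
from h import *
th=.341;X=np.array([np.cos(th),np.sin(th)]);Y=np.array([-X[1],X[0]]);mid=np.array([.580,-.030])
P=np.concatenate([np.concatenate([cloud(c),c['pixels'].astype(float)],-1)[140:290,210:360].reshape(-1,6) for c in (cap('scene'),cap('side'))])
p=P[:,:3];r,g,b=P[:,3:].T;q=np.c_[(p[:,:2]-mid)@X,(p[:,:2]-mid)@Y,p[:,2]]
for n,m,y0 in(('green',(g>r+15)&(g>b),.125),('blue',b>r+40,0),('white',(abs(r-b)<30)&(r>90),-.125)):
    m=m&(abs(q[:,1]-y0)<.06)&(abs(q[:,0])<.12)&(q[:,2]>.03)&(q[:,2]<.16);k=q[m]
    hi=k[k[:,2]>.03]
    print(n,len(k),'zmax',np.percentile(k[:,2],98).round(3),'y',np.percentile(k[:,1],[3,97]).round(3),[(z,np.median(k[abs(k[:,2]-z)<.008,0]).round(3)) for z in(.05,.08,.11,.135) if (abs(k[:,2]-z)<.008).any()])
```

```bash
python3 lean.py
```

```text
green 589 zmax 0.127 y [0.086 0.179] [(0.05, np.float64(-0.013)), (0.08, np.float64(-0.039)), (0.11, np.float64(-0.063)), (0.135, np.float64(-0.077))]
blue 1168 zmax 0.149 y [-0.038  0.053] [(0.05, np.float64(0.003)), (0.08, np.float64(0.009)), (0.11, np.float64(0.015)), (0.135, np.float64(0.02))]
white 1261 zmax 0.149 y [-0.168 -0.071] [(0.05, np.float64(0.003)), (0.08, np.float64(0.011)), (0.11, np.float64(0.016)), (0.135, np.float64(0.021))]
```

White matches blue's lean and height. Next I'll move across to green.

Call:
jog_arm:
  motion:
    - [0, 0, -0.05, 0, 0]
    - [0, -0.05, -0.07, 0, 0]
    - [0, -0.105, -0.07, 0, 0]
    - [0, -0.16, -0.07, 0, 0]
    - [0, -0.215, -0.07, 0, 0]
    - [0, -0.257, -0.05, 0, 0]
    - [0, -0.257, 0, 0, 0]
    - [0, -0.257, 0, 0, 0]

```text
t: 5.55
position: [0.4267, 0.056, 0.0928]
tcp_rot: [-3.14, 0.007, 0.342]
ft_force: [0.4, -0.1, 0.5]
gripper_width: 0.001
grip_force: 0.0
```

Run:
```python
from h import *
a=cap('scene')['pixels'][140:290,210:360];b=cap('side')['pixels'][140:290,210:360]
cv2.imwrite('pics/p4.png',cv2.resize(np.hstack([a,b])[:,:,::-1],(800,400),interpolation=2))
```

```text
(no output)
```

View pics/p4.png

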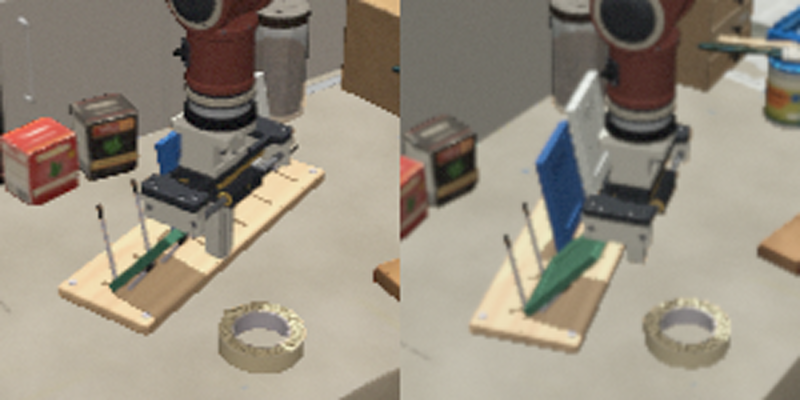

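The finger is in front of the green door's top edge (≈ (220,235) left half), clear of it. I'll push 0.113 m in all.

Call:
jog_arm:
  motion:
    - [0.01, 0, 0, 0, 0]
    - [0.02, 0, 0, 0, 0]
    - [0.033, 0, 0, 0, 0]
    - [0.046, 0, 0, 0, 0]
    - [0.059, 0, 0, 0, 0]
    - [0.072, 0, 0, 0, 0]
    - [0.08, 0, 0, 0, 0]
    - [0.086, 0, 0, 0, 0]

```text
t: 6.65
position: [0.5105, 0.0847, 0.0946]
tcp_rot: [-3.141, -0.0, 0.341]
ft_force: [-0.5, 0.1, -0.5]
gripper_width: 0.006
grip_force: 0.0
```

Call:
jog_arm:
  motion:
    - [0.006, 0, 0, 0, 0]
    - [0.012, 0, 0, 0, 0]
    - [0.018, 0, 0, 0, 0]
    - [0.024, 0, 0, 0, 0]
    - [0.028, 0, 0, 0, 0]
    - [0.028, 0, 0, 0, 0]

```text
t: 7.4
position: [0.5363, 0.0938, 0.0946]
tcp_rot: [-3.141, 0.0, 0.341]
ft_force: [-0.6, -0.9, 0.8]
gripper_width: 0.01
grip_force: 0.1
```

```bash
python3 lean.py
```

```text
green 920 zmax 0.139 y [0.087 0.179] [(0.05, np.float64(0.001)), (0.08, np.float64(0.008)), (0.11, np.float64(0.014)), (0.135, np.float64(0.019))]
blue 838 zmax 0.137 y [-0.039  0.053] [(0.05, np.float64(0.003)), (0.08, np.float64(0.009)), (0.11, np.float64(0.015)), (0.135, np.float64(0.018))]
white 1076 zmax 0.149 y [-0.169 -0.071] [(0.05, np.float64(0.003)), (0.08, np.float64(0.01)), (0.11, np.float64(0.016)), (0.135, np.float64(0.021))]
```

Green leans back as well. I'll retreat, rise clear and check.

Call:
jog_arm:
  motion:
    - [-0.01, 0, 0, 0, 0]
    - [-0.02, 0, 0, 0, 0]
    - [-0.05, 0, 0, 0, 0]
    - [-0.09, 0, 0, 0, 0]
    - [-0.09, 0, -0.05, 0, 0]
    - [-0.09, 0, -0.1, 0, 0]
    - [-0.09, 0, -0.1, 0, 0]
    - [-0.09, 0, -0.1, 0, 0]

```text
t: 8.5
position: [0.4505, 0.0634, 0.1943]
tcp_rot: [-3.141, 0.001, 0.341]
ft_force: [0.3, -0.6, 0.8]
gripper_width: 0.002
grip_force: 0.0
```

```bash
python3 lean.py
```

Run:
```python
from h import *
cap('side','e.png')
```

```text
green 1510 zmax 0.149 y [0.086 0.178] [(0.05, np.float64(0.002)), (0.08, np.float64(0.008)), (0.11, np.float64(0.014)), (0.135, np.float64(0.019))]
blue 950 zmax 0.148 y [-0.033  0.054] [(0.05, np.float64(0.003)), (0.08, np.float64(0.009)), (0.11, np.float64(0.016)), (0.135, np.float64(0.02))]
white 781 zmax 0.148 y [-0.169 -0.071] [(0.05, np.float64(0.003)), (0.08, np.float64(0.01)), (0.11, np.float64(0.016)), (0.135, np.float64(0.019))]
```

View pics/e.png

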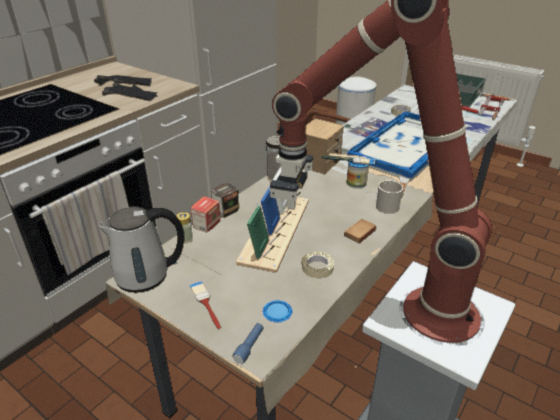

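Green (258,232) and blue (270,213) stand parallel. White is behind the gripper, and its measured lean matches theirs. The tape, block, mug, lid and brush have not moved, and the robot is clear.

```bash
python3 -c "
from workcell import robot
print(robot.sign_off())"
```

```text
the job is handed in; nothing more can be done
None
```

The white and green doors have been pushed back up and measure the same lean and height as the blue one, which stayed as it was; nothing else was seen to move, and the job was handed in at about 8.7 s.

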